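# Clip a guest's name badge to the check-in clipboard

## Task

Get the blue-striped name badge lying on the clipboard clipped there for the next guest: press the clip's thumb lever down with one fingertip to hold the clip open, and while it is held, push the badge with the other fingertip straight under the jaw, roughly centred, until it meets the stop. Then let go so that the clip closes on the badge. Only touch and push: do not pick up the badge, and leave everything else on the table where it is.

Things in the scene. Friction and masses are not known exactly. Their poses are not given: they have to be found in the camera images.
- clipboard: A5 brown clipboard with a form on it, 234 (x) x 165 (y) x 4 mm thick, stuck flat to the table, so it does not move. Origin: centre of its underside; +x points along the board to its chromed lever clip, z up. The clip's hinge pin lies along y at x = +65 mm, 9 mm above the board surface, with the jaw on its -x side and the thumb lever on its +x side.
- clip (a joint): Opening angle (rad) of the clip about its hinge pin: 0 = jaw shut on the board, 0.6 = fully open (hard stop). Pressing the lever down opens it; its spring shuts it when let go (about 3 N on the lever to start, 5 N fully down). Gap under the lip about 10.5 mm at 0.42, 13.5 mm at 0.58; it reads about 0.31 when shut on the badge.
- lever_pad (a point): Point to press on the top face of the clip's steel thumb lever, mid-width, 10 mm from its free end; moves with it. Its flat pad is 60 mm wide (y). Shut, it slopes up at 0.6 rad, free end 42 mm beyond the pin, 29 mm above the board; fully down it lies flat from 10 to 46 mm beyond the pin, top 2 mm above the board: a fingertip can slide along it while the other, equally low, pushes the badge.
- stop (a point): Middle of the face of the fixed stop under the jaw (a fence 7 mm high, 60 mm wide), at clipboard x = +59 mm, y = 0, 4 mm above the board surface. Axes as the clipboard's.
- jaw_edge (a point): Middle of the lower edge of the jaw's lip as it is when shut: clipboard x = +44 mm, y = 0, 1.5 mm above the board. Fixed to the clipboard, it does not move with the jaw.
- badge: Loose name badge, a rigid white plate 40 (x) x 72 (y) x 8 mm thick, 20 to 45 g, blue stripe along its front (+x) long edge. It lies flat on the board, blue edge towards the clip, some 15 to 50 mm short of the jaw, up to 12 mm off the middle line and turned by up to 0.25 rad. Origin: centre of its underside; z up.
- badge_front (a point): Middle of the badge's front (blue) long edge, half-way up; axes as the badge's. 15 mm of the badge lies under the jaw when this is at the stop.
- marker: Bystander: black marker pen 140 mm long, 17 mm thick, lying beside the clipboard on its +y side. Origin at mid-length on the table.
- phone: Bystander: black phone 147 x 72 x 9 mm lying beside the clipboard on its -y side. Origin at the centre of its underside.
- spare_badge: Bystander: another guest's badge, same size, with a red stripe, on the table to the right. Not to be touched.
- milk_tea: Bystander: bottle of milk tea, 66 mm across, 190 mm tall, on the left.
- green_tea: Bystander: large bottle of tea with green cap, 100 mm across, 300 mm tall, on the left.
- stapler: Bystander: blue and black stapler 135 mm long, 42 mm tall, at the back right.
- cup: Bystander: white cup 74 mm across, 85 mm tall, at the back left.
- jaw_lip (a point): Middle of the lower edge of the jaw's lip; moves with the jaw. The jaw is a steel plate 100 mm wide (y), one piece with the lever, its lip turned down to the board 20 mm from the hinge pin, black rubber at its corners; top 13 mm above the board when shut, lip 1.5 mm above it.
There are look-alikes about, which are no part of the job. Leave any green or purple look-alike of the badge alone.

How it is judged (in metres and radians):
On the way, in this order (a step that is already met when the one before it is completed fails the run):
1. the clip is held open by a fingertip on its lever while the badge is still outside the jaw (value of joint clip above 0.42 rad and contact force between the fingers and clip_c0 above 0.5 N and x of badge_front in the frame of jaw_edge below 0.006 m), for 0.1 s.
2. with the lever still held, the badge is pushed under the jaw to the stop (value of joint clip above 0.42 rad and contact force between the fingers and clip_c0 above 0.5 N and x of badge_front in the frame of stop above -0.006 m), for 0.1 s.
At the end, for the whole second after the job is handed in: The badge lies flat on the board with its blue edge within 7 mm of the stop, within 20 mm of the clip's middle and 0.2 rad of square, and the closed clip (joint 0.2 to 0.4 rad) presses on it; nothing is touched by the robot (x of badge_front in the frame of stop between -0.007 and 0.004 m and y of badge in the frame of stop between -0.02 and 0.02 m and angle between the x axis of badge and the x axis of clipboard, either way round below 0.2 rad and angle between badge's own z axis and vertical below 0.1 rad and value of joint clip between 0.2 and 0.4 rad and contact force between clip_c2 and badge above 1 N).
It fails at once if the badge is lifted off the board or tipped up (height (world z) of badge above 0.012 m or angle between badge's own z axis and vertical above 0.35 rad).
It fails at once if another thing on the table is pushed away (more than 20 mm) (distance of any of marker, phone, spare_badge, milk_tea, green_tea, stapler, cup from where it was at the start of the episode above 0.02 m).
It also fails if it takes over 48 s, if anything falls off the work surface, if the arm or the gripper's body presses on something with over 40 N, if the wrist force passes 120 N, or if a joint passes its speed limit or range.

## Robot

A 6-joint arm with a two-finger parallel gripper is mounted at the origin on the work surface. World frame = base frame: x ahead of the robot, y to its left, z up, the work surface at z = 0. Lengths are in mm, angles in rad, forces in N, time in s.
With the tool pointing down it reaches from about 350 to 775 mm from the base axis. Payload 7.3 kg.
Tool frame: the origin (TCP) lies at the very end of the fingers, on their centre line; the grasp point (between the pads) lies 19 mm behind it; z points along the fingers, y is the line along which they close (so a half turn about z gives the same grasp; the last joint's range is limited). The gripper opens to 92 mm and grips with 3 to 60 N. Pads are 19 mm wide; open, the fingers measure 130 mm over their backs; the gripper's body (75 mm by 190 mm) begins 47 mm behind the grasp point.
Start: joints at [1.014, 0.342, 1.524, -0, 1.275, -0.146], TCP at [209.643, 481.347, 226.741] pointing down, gripper open.
Joint ranges: [-2.53, 2.53], [-0.77, 2.02], [0.04, 2.7], [-1, 4.14], [0.28, 2.66], [-3.11, 3.11]. Speed limits (rad/s): [2.57, 2.57, 3.14, 3.14, 3.14, 3.14].

## Interface

Orientations are given as [roll, pitch, yaw] about the fixed x, y, z axes, in that order (R = Rz(yaw) Ry(pitch) Rx(roll)).
In Python, from plant import bot gives the robot as it stands.
- The arm moves only by the tool send_rows, never from a script. Its argument "rows" is a list of rows, each an object of numbers: "x", "y", "z": the shift along the tool's x, y, z in units of 0.2 m (1.0 is 0.2 m); "ax", "ay", "az": the turn, a rotation vector about the tool's x, y, z in units of 60 degrees (1.0 is 60 degrees); "jaw": the opening, from -1 (shut) to 1 (fully open), so that 0 is half open. In form: [{"x": .., "y": .., "z": .., "ax": .., "ay": .., "az": .., "jaw": ..}, ...]. A call has exactly 10 rows; each row is the pose to reach, as a shift and turn from the pose commanded when the call began, along the tool's axes at that moment; what a row does not reach only later rows make up. A row lasts 1/8 s, in which the tool goes at most 62.5 mm and 10.7 degrees, less where a joint would pass 70% of its speed; a pose out of reach is approached as far as the arm can. A call with a number of a shift or a turn outside -1 to 1 is refused whole. A call with a gripper value outside its range is refused whole. The fingers move at their own pace and stop on an object; the grip force is fixed at half the most. Time passes only in rows, so rows that repeat a pose let the fingers close, or fill a call up. It gives the time, the measured TCP pose, the force, the opening and the grip force at its end, in the units of the state.
- bot.get_obs(): the state, without advancing time (a new reading comes with each control period).
- bot.capture(name): name is "scene" or "top" or "wrist"; returns (picture, depth): 400x640x3 uint8, red, green, blue; 400x640 float32, mm along the optical axis (not along the pixel's ray), 0 where there is no reading.
- bot.camera_model(name): a dict with "vertical_fov" (degrees; the focal length in pixels is half the picture's height over the tangent of half this angle, whatever the lens; pixels are square), "cx", "cy" (the principal point, pixels), "R" (3x3) and "t" (3): a world point X has camera coordinates R X + t; the wrist camera has in their place "T_tool_cam" (4x4, takes a point from camera to tool coordinates, whose origin is the TCP and whose axes are the flange's). Camera axes: x right, y down, z forward; pixel columns grow to the right and rows downward; lengths in mm; the calibration is good to about 2 mm. A picture is of the moment at which its call begins: read the wrist's pose just before it. camera_model takes no time and is no camera call.
- bot.close_job(): hands the job in; it is judged then, once.
The state is a dict: "time": time; "joint_positions": joint angles; "dq": joint speeds; "tau": joint torques, N m; "tool_pos": TCP position; "tcp_rot": TCP orientation; "contact_force": force on the tool from outside, world axes, zero at the start; "moment": the same for the moment, N m; "grip_width": finger opening in mm; "finger_force": force on a finger pad.
Only numpy, scipy, OpenCV 4.12 (cv2) and the standard library are available. Lean on these libraries where they do the work, as an engineer would, in place of code of your own. Each camera call takes 0.05 s, during which the arm holds its last target. There are 200 camera calls.

## Working session

There is one attempt and no reset: what is moved stays moved. The work goes in short steps, Python scripts to look and compute and a tool call to move; the robot and the scene stay as the last step left them, time stands still between calls to the robot, and variables do not carry over. Pictures are saved under pics/ and viewed, at most 11 in all, crops included, and the job is handed in when it is done.

Besides the shell and the picture viewer there is one more tool, called after ">>>" as a command line: name --argument value ..., lists and objects as JSON in quotes. send_rows: Moves the arm, as the interface text tells. Its arguments: {"type":"object","properties":{"rows":{"type":"array","items":{"type":"object","properties":{"x":{"type":"number","minimum":-1,"maximum":1},"y":{"type":"number","minimum":-1,"maximum":1},"z":{"type":"number","minimum":-1,"maximum":1},"ax":{"type":"number","minimum":-1,"maximum":1},"ay":{"type":"number","minimum":-1,"maximum":1},"az":{"type":"number","minimum":-1,"maximum":1},"jaw":{"type":"number"}}}}},"required":["rows"]}

```bash
ls; mkdir -p pics; python3 - <<'E'
from plant import bot
import cv2,numpy as np
o=bot.get_obs();print({k:np.round(v,3) for k,v in o.items()})
for n in ["scene","top","wrist"]:
    p,d=bot.capture(n);cv2.imwrite(f"pics/{n}0.png",p[:,:,::-1]);np.save(f"pics/{n}0.npy",d);print(n,bot.camera_model(n))
E
```

```text
pics
{'time': np.float64(0.0), 'joint_positions': array([ 1.014,  0.343,  1.525, -0.   ,  1.275, -0.146]), 'dq': array([-0.001,  0.   , -0.001, -0.   , -0.   , -0.002]), 'tau': array([-1.0000e-03, -4.3125e+01, -2.4422e+01,  7.2000e-02,  5.6000e-02,
       -0.0000e+00]), 'tool_pos': array([209.431, 480.973, 226.031]), 'tcp_rot': array([-3.14 , -0.   ,  2.731]), 'contact_force': array([ 0.104, -0.346,  0.1  ]), 'moment': array([-0.029, -0.066,  0.005]), 'finger_force': np.float64(0.0), 'grip_width': np.float64(91.853)}
scene {'vertical_fov': 55.343465522458224, 'cx': 317.0429426119955, 'cy': 199.64065476841054, 'R': array([[ 0.21623536,  0.97614   , -0.01982349],
       [ 0.67173992, -0.16347743, -0.72252378],
       [-0.70852506,  0.14291896, -0.6910618 ]]), 't': array([-154.62058519, -331.1315769 , 1616.00901024])}
top {'vertical_fov': 43.55258114693476, 'cx': 319.5111370550393, 'cy': 191.8836325345415, 'R': array([[-0.02718999, -0.99948259, -0.01718295],
       [-0.98726974,  0.02954461, -0.15628681],
       [ 0.15671361,  0.01271477, -0.98756224]]), 't': array([  59.64870546,  565.96677599, 1351.75625206])}
wrist {'vertical_fov': 70.62158205166136, 'cx': 315.8817692236263, 'cy': 201.99989447314175, 'T_tool_cam': array([[-3.04385977e-04, -9.58344863e-01, -2.85613430e-01,
         7.71481370e+01],
       [ 9.99999865e-01, -1.71178353e-04, -4.91356588e-04,
        -3.70375944e-01],
       [ 4.21998225e-04, -2.85613541e-01,  9.58344785e-01,
        -1.57082099e+02],
       [ 0.00000000e+00,  0.00000000e+00,  0.00000000e+00,
         1.00000000e+00]])}
```

View pics/top0.png

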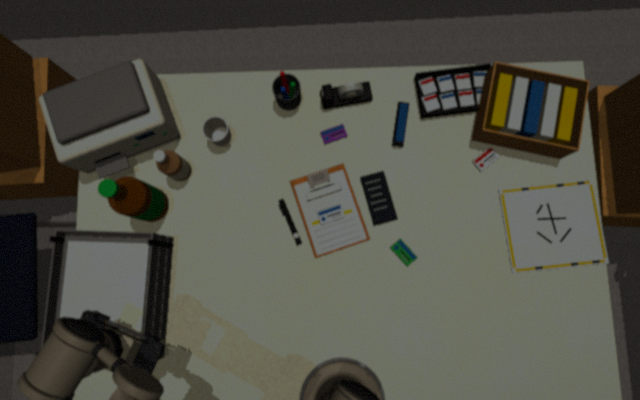

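View pics/scene0.png

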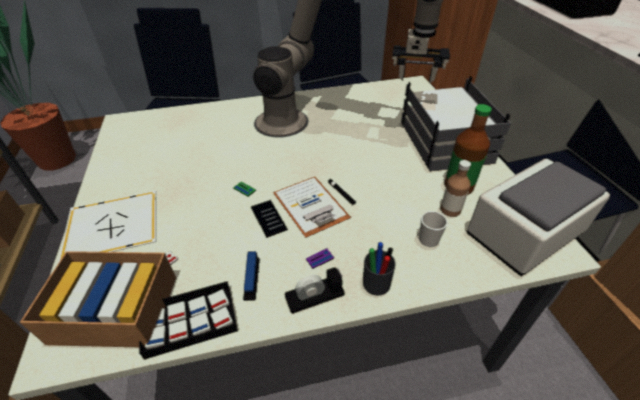

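The top view shows the orange clipboard at about (330,210), with the chrome clip at its far end (320,180). The blue-striped badge is near (330,212). The green (403,250) and purple (333,133) look-alikes and the phone (378,198) are nearby. Next I'll measure the board corners, then move the wrist camera over it.

```bash
cat > h.py <<'E'
import numpy as np,cv2
from scipy.spatial.transform import Rotation as Ro
from plant import bot
def cam(n,o=None):
    m=bot.camera_model(n);f=200/np.tan(np.radians(m["vertical_fov"]/2))
    if n=="wrist":
        T=np.eye(4);T[:3,:3]=Ro.from_euler("xyz",o["tcp_rot"]).as_matrix();T[:3,3]=o["tool_pos"]
        T=T@m["T_tool_cam"];R,c=T[:3,:3],T[:3,3]
    else: R=np.array(m["R"]).T;c=-R@np.array(m["t"])
    return f,m["cx"],m["cy"],R,c
def ray(cm,uv,z):
    f,cx,cy,R,c=cm;uv=np.atleast_2d(uv).astype(float)
    d=np.c_[(uv[:,0]-cx)/f,(uv[:,1]-cy)/f,np.ones(len(uv))]@R.T
    return c+d*((z-c[2])/d[:,2])[:,None]
def big(mask):
    c,_=cv2.findContours(mask.astype(np.uint8),cv2.RETR_EXTERNAL,cv2.CHAIN_APPROX_NONE)
    return max(c,key=cv2.contourArea)
E
python3 - <<'E'
from h import *
p=cv2.imread("pics/top0.png");h=cv2.cvtColor(p,cv2.COLOR_BGR2HSV)
m=(h[...,0]<18)&(h[...,1]>110)&(h[...,2]>70);m[:,:285]=0;m[:,375:]=0;m[:155]=0;m[262:]=0
c=big(cv2.morphologyEx(m.astype(np.uint8),cv2.MORPH_CLOSE,np.ones((5,5))))
P=ray(cam("top"),c[:,0,:],4)[:,:2]
r=cv2.minAreaRect(P.astype(np.float32));print(r,np.round(cv2.boxPoints(r)))
E
```

```text
((505.88232421875, 71.02183532714844), (231.23155212402344, 51.08295440673828), 17.089645385742188) [[388.  61.]
 [403.  13.]
 [624.  81.]
 [609. 129.]]
```

>>> send_rows --rows '[{"x": -0.2, "y": -0.13, "z": -0.1, "jaw": 0}, {"x": -0.4, "y": -0.26, "z": -0.2, "jaw": 0}, {"x": -0.6, "y": -0.4, "z": -0.3, "jaw": 0}, {"x": -0.8, "y": -0.53, "z": -0.3, "jaw": 0}, {"x": -1, "y": -0.66, "z": -0.3, "jaw": 0}, {"x": -1, "y": -0.8, "z": -0.3, "jaw": -0.5}, {"x": -1, "y": -0.9, "z": -0.3, "jaw": -0.5}, {"x": -1, "y": -1, "z": -0.3, "jaw": -0.5}, {"x": -1, "y": -1, "z": -0.3, "jaw": -0.5}, {"x": -1, "y": -1, "z": -0.3, "jaw": -0.5}]'

```text
schema error: expected keys x, y, z, ax, ay, az, jaw
```

>>> send_rows --rows '[{"x": -0.2, "y": -0.1}, {"x": -0.4, "y": -0.2}, {"x": -0.6, "y": -0.3}, {"x": -0.8, "y": -0.4}, {"x": -1, "y": -0.54}, {"x": -1, "y": -0.54, "az": -0.16}, {"x": -1, "y": -0.54, "az": -0.32}, {"x": -1, "y": -0.54, "az": -0.48}, {"x": -1, "y": -0.54, "az": -0.62}, {"x": -1, "y": -0.54, "az": -0.677}]'

```text
schema error: expected keys x, y, z, ax, ay, az, jaw
```

```bash
python3 - <<'E'
from h import *
o=bot.get_obs();print(o["time"],o["tool_pos"],o["tcp_rot"],o["grip_width"],o["joint_positions"])
p,d=bot.capture("wrist");cv2.imwrite("pics/w1.png",p[:,:,::-1]);np.savez("pics/w1.npz",d=d,pos=o["tool_pos"],rot=o["tcp_rot"])
E
```

```text
0.15 [209.48522854 481.06088254 226.21203814] [-3.14042774e+00 -1.36497138e-04  2.73079504e+00] 91.58049229161284 [ 1.01398802e+00  3.42561525e-01  1.52477806e+00 -3.60008050e-05
  1.27542545e+00 -1.46000279e-01]
```

View pics/w1.png

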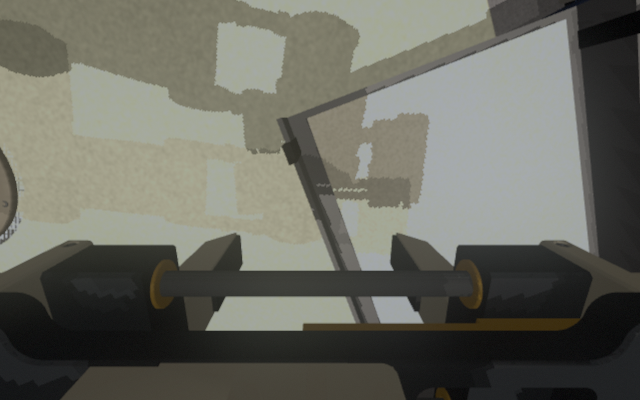

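The picture shows the fingers at rows 240-330, with the desk visible above them. The move calls were refused because each row needs every key, so I'm resending. The TCP will go above the clip, because this camera sees the +x tool side.

>>> send_rows --rows '[{"x": -0.2, "y": -0.12, "z": -0.1, "ax": 0, "ay": 0, "az": 0, "jaw": -0.5}, {"x": -0.4, "y": -0.24, "z": -0.2, "ax": 0, "ay": 0, "az": 0, "jaw": -0.5}, {"x": -0.6, "y": -0.36, "z": -0.3, "ax": 0, "ay": 0, "az": 0, "jaw": -0.5}, {"x": -0.8, "y": -0.48, "z": -0.3, "ax": 0, "ay": 0, "az": 0, "jaw": -0.5}, {"x": -1, "y": -0.61, "z": -0.3, "ax": 0, "ay": 0, "az": 0, "jaw": -0.5}, {"x": -1, "y": -0.61, "z": -0.3, "ax": 0, "ay": 0, "az": -0.16, "jaw": -0.5}, {"x": -1, "y": -0.61, "z": -0.3, "ax": 0, "ay": 0, "az": -0.32, "jaw": -0.5}, {"x": -1, "y": -0.61, "z": -0.3, "ax": 0, "ay": 0, "az": -0.48, "jaw": -0.5}, {"x": -1, "y": -0.61, "z": -0.3, "ax": 0, "ay": 0, "az": -0.64, "jaw": -0.5}, {"x": -1, "y": -0.61, "z": -0.3, "ax": 0, "ay": 0, "az": -0.677, "jaw": -0.5}]'

```text
time: 1.45
tool_pos: [344.2, 289.5, 286.6]
tcp_rot: [-3.142, -0.0, -2.841]
contact_force: [0.7, -0.3, -0.3]
grip_width: 22.9
finger_force: 0.0
```

>>> send_rows --rows '[{"x": -0.12, "y": -0.2, "z": 0, "ax": 0, "ay": 0, "az": 0, "jaw": -0.5}, {"x": -0.24, "y": -0.4, "z": 0, "ax": 0, "ay": 0, "az": 0, "jaw": -0.5}, {"x": -0.36, "y": -0.6, "z": 0, "ax": 0, "ay": 0, "az": 0, "jaw": -0.5}, {"x": -0.48, "y": -0.8, "z": 0, "ax": 0, "ay": 0, "az": 0, "jaw": -0.5}, {"x": -0.6, "y": -1, "z": 0, "ax": 0, "ay": 0, "az": 0, "jaw": -0.5}, {"x": -0.7, "y": -1, "z": 0, "ax": 0, "ay": 0, "az": 0, "jaw": -0.5}, {"x": -0.8, "y": -1, "z": 0, "ax": 0, "ay": 0, "az": 0, "jaw": -0.5}, {"x": -0.9, "y": -1, "z": 0, "ax": 0, "ay": 0, "az": 0, "jaw": -0.5}, {"x": -0.9, "y": -1, "z": 0, "ax": 0, "ay": 0, "az": 0, "jaw": -0.5}, {"x": -0.9, "y": -1, "z": 0, "ax": 0, "ay": 0, "az": 0, "jaw": -0.5}]'

```text
time: 2.7
tool_pos: [574.5, 151.2, 286.4]
tcp_rot: [3.141, -0.001, -2.843]
contact_force: [0.2, -0.1, 0.6]
grip_width: 22.8
finger_force: 0.0
```

>>> send_rows --rows '[{"x": 0, "y": -0.2, "z": 0, "ax": 0, "ay": 0, "az": 0, "jaw": -0.5}, {"x": 0, "y": -0.4, "z": 0, "ax": 0, "ay": 0, "az": 0, "jaw": -0.5}, {"x": 0, "y": -0.57, "z": 0, "ax": 0, "ay": 0, "az": 0, "jaw": -0.5}, {"x": 0, "y": -0.57, "z": 0, "ax": 0, "ay": 0, "az": 0, "jaw": -0.5}, {"x": 0, "y": -0.57, "z": 0, "ax": 0, "ay": 0, "az": 0, "jaw": -0.5}, {"x": 0, "y": -0.57, "z": 0, "ax": 0, "ay": 0, "az": 0, "jaw": -0.5}, {"x": 0, "y": -0.57, "z": 0, "ax": 0, "ay": 0, "az": 0, "jaw": -0.5}, {"x": 0, "y": -0.57, "z": 0, "ax": 0, "ay": 0, "az": 0, "jaw": -0.5}, {"x": 0, "y": -0.57, "z": 0, "ax": 0, "ay": 0, "az": 0, "jaw": -0.5}, {"x": 0, "y": -0.57, "z": 0, "ax": 0, "ay": 0, "az": 0, "jaw": -0.5}]'

```text
time: 3.95
tool_pos: [608.6, 42.4, 286.7]
tcp_rot: [3.142, 0.0, -2.843]
contact_force: [0.3, -0.1, 0.6]
grip_width: 23.0
finger_force: 0.0
```

```bash
python3 - <<'E'
from h import *
o=bot.get_obs();print(o["time"],o["tool_pos"],o["tcp_rot"],o["grip_width"],o["joint_positions"])
p,d=bot.capture("wrist");cv2.imwrite("pics/w2.png",p[:,:,::-1]);np.savez("pics/w2.npz",d=d,tool_pos=o["tool_pos"],tcp_rot=o["tcp_rot"])
E
```

```text
3.95 [608.57067682  42.40130283 286.709673  ] [ 3.14152089e+00  2.69631716e-05 -2.84338053e+00] 22.950796988765664 [-5.60452713e-02  4.69807401e-01  1.16175116e+00  7.67992116e-05
  1.51003370e+00 -1.92505839e+00]
```

View pics/w2.png

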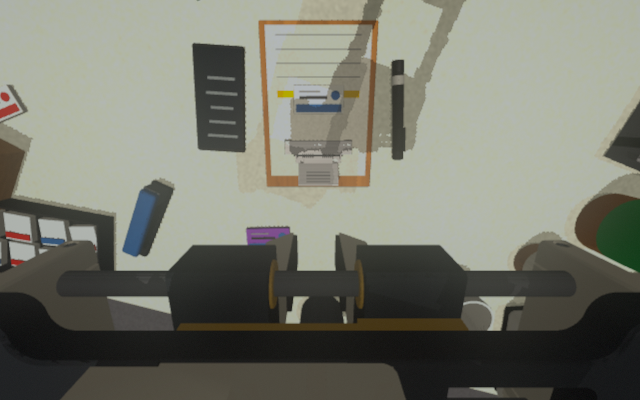

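The wrist view shows the board at columns 260-377 and rows 20-187. The clip's jaw is at about (318,147) and its lever at (318,172). The badge is at about (319,98), with its blue stripe at (319,107) facing the clip, slightly off centre. The phone is at (219,98) and the marker at (398,110).

```bash
cat >> h.py <<'E'
def measure(p,o,B=None,zb=12):
    """p BGR; returns board pose (x,y,yaw) and blue stripe rect in board frame"""
    cm=cam("wrist",o);h=cv2.cvtColor(p,cv2.COLOR_BGR2HSV)
    if B is None:
        m=(h[...,0]<18)&(h[...,1]>110)&(h[...,2]>70);m[:,:240]=0;m[:,400:]=0;m[200:]=0
        r=cv2.minAreaRect(ray(cm,big(m)[:,0],4)[:,:2].astype(np.float32));print("board",r)
        a=np.radians(r[2]);a=a if r[1][0]>r[1][1] else a-np.pi/2
        B=(*r[0],a)
    R=np.array([[np.cos(B[2]),-np.sin(B[2])],[np.sin(B[2]),np.cos(B[2])]])
    m=(h[...,0]>100)&(h[...,0]<125)&(h[...,1]>120)&(h[...,2]>50);m[:,:270]=0;m[:,:]*=True;m[:,375:]=0;m[240:]=0
    q=(ray(cm,big(m)[:,0],zb)[:,:2]-B[:2])@R
    r=cv2.minAreaRect(q.astype(np.float32))
    print("stripe(board frame)",r,"x max",q[:,0].max(),"y",q[:,1].min(),q[:,1].max())
    return B,R,cm
E
python3 - <<'E'
from h import *
p=cv2.imread("pics/w2.png");z=np.load("pics/w2.npz")
B,R,cm=measure(p,z);print(B)
for n,uv,zz in [("badge rear",[[296,83],[341,83]],12),("badge stripe front",[[296,112],[341,112]],12),("jaw lip corners",[[285,146],[352,146]],16),("lever end",[[299,186],[338,186]],31)]:
    q=(ray(cm,uv,zz)[:,:2]-B[:2])@R;print(n,q.round(1))
d=z["d"];print("depths",[d[v,u] for v,u in [(60,320),(107,319),(172,318),(95,320)]])
f,cx,cy,Rc,c=cm
for v,u in [(60,320),(107,319),(180,318),(184,318),(95,320),(147,318)]:
    w=c+Rc@(np.array([(u-cx)/f,(v-cy)/f,1])*d[v,u]);print((u,v),((w[:2]-B[:2])@R).round(1),w[2].round(1))
cv2.imwrite("pics/w2c.png",cv2.resize(p[70:200,250:390],None,fx=5,fy=4.5,interpolation=cv2.INTER_NEAREST))
E
```

```text
board ((521.739501953125, 18.28155517578125), (230.5953826904297, 162.90650939941406), 17.072994232177734)
stripe(board frame) ((-4.5807600021362305, -3.476686477661133), (15.922710418701172, 1.3714855909347534), 89.99513244628906) x max -3.8945952200664467 y -11.437984175420587 4.48472774041093
(521.739501953125, 18.28155517578125, np.float64(0.2979799625255027))
badge rear [[-34.8 -31.1]
 [-34.8  32.7]]
badge stripe front [[  4.4 -31.9]
 [  4.4  33.7]]
jaw lip corners [[ 52.8 -49. ]
 [ 52.8  51. ]]
lever end [[110.5 -28.3]
 [110.5  30.3]]
depths [np.float32(399.6182), np.float32(410.79355), np.float32(427.7211), np.float32(405.52673)]
(320, 60) [-65.9   2.9] 3.4
(319, 107) [-2.6  1.6] 10.6
(318, 180) [101.7   0.2] 29.4
(318, 184) [107.4   0.2] 31.2
(320, 95) [-18.9   3. ] 11.3
(318, 147) [54.4  0.2] 15.4
```

View pics/w2c.png

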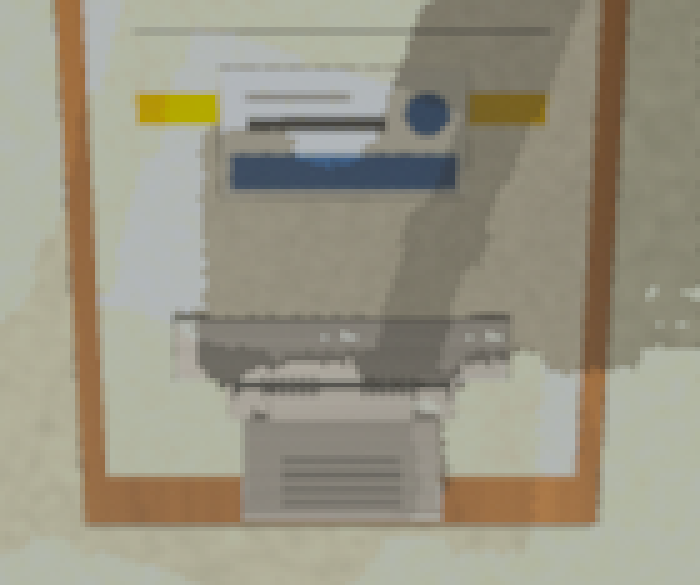

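Badge corners (crop columns 218-468, rows 65-192) put it at board x −35..5 and y≈0.5, nearly square. The board is at (521.7, 18.3) with yaw 0.298. The rear edge is too far back for the finger span, so I'll first nudge the badge about 27 mm forward, still short of the jaw.

>>> send_rows --rows '[{"x": 0.2, "y": 0.015, "z": 0, "ax": 0, "ay": 0, "az": 0, "jaw": -0.5}, {"x": 0.4, "y": 0.015, "z": 0.1, "ax": 0, "ay": 0, "az": 0, "jaw": -0.5}, {"x": 0.6, "y": 0.015, "z": 0.3, "ax": 0, "ay": 0, "az": 0, "jaw": -0.5}, {"x": 0.75, "y": 0.015, "z": 0.5, "ax": 0, "ay": 0, "az": 0, "jaw": -0.5}, {"x": 0.75, "y": 0.015, "z": 0.7, "ax": 0, "ay": 0, "az": 0, "jaw": -0.5}, {"x": 0.75, "y": 0.015, "z": 0.85, "ax": 0, "ay": 0, "az": 0, "jaw": -0.5}, {"x": 0.75, "y": 0.015, "z": 1, "ax": 0, "ay": 0, "az": 0, "jaw": -0.5}, {"x": 0.75, "y": 0.015, "z": 1, "ax": 0, "ay": 0, "az": 0, "jaw": -0.5}, {"x": 0.75, "y": 0.015, "z": 1, "ax": 0, "ay": 0, "az": 0, "jaw": -0.5}, {"x": 0.75, "y": 0.015, "z": 1, "ax": 0, "ay": 0, "az": 0, "jaw": -0.5}]'

```text
time: 5.25
tool_pos: [465.3, 1.0, 88.0]
tcp_rot: [-3.14, 0.002, -2.843]
contact_force: [-0.3, 0.8, 0.1]
grip_width: 22.6
finger_force: 0.0
```

>>> send_rows --rows '[{"x": 0, "y": 0, "z": 0.2, "ax": 0, "ay": 0, "az": 0, "jaw": -0.5}, {"x": 0, "y": 0, "z": 0.33, "ax": 0, "ay": 0, "az": 0, "jaw": -0.5}, {"x": 0, "y": 0, "z": 0.4, "ax": 0, "ay": 0, "az": 0, "jaw": -0.5}, {"x": 0, "y": 0, "z": 0.4, "ax": 0, "ay": 0, "az": 0, "jaw": -0.5}, {"x": -0.04, "y": 0, "z": 0.4, "ax": 0, "ay": 0, "az": 0, "jaw": -0.5}, {"x": -0.07, "y": 0, "z": 0.4, "ax": 0, "ay": 0, "az": 0, "jaw": -0.5}, {"x": -0.095, "y": 0, "z": 0.4, "ax": 0, "ay": 0, "az": 0, "jaw": -0.5}, {"x": -0.12, "y": 0, "z": 0.4, "ax": 0, "ay": 0, "az": 0, "jaw": -0.5}, {"x": -0.14, "y": 0, "z": 0.4, "ax": 0, "ay": 0, "az": 0, "jaw": -0.5}, {"x": -0.15, "y": 0, "z": 0.4, "ax": 0, "ay": 0, "az": 0, "jaw": -0.5}]'

```text
time: 6.5
tool_pos: [493.2, 10.1, 6.7]
tcp_rot: [3.142, 0.0, -2.843]
contact_force: [0.0, -0.5, 0.0]
grip_width: 22.6
finger_force: 0.2
```

```bash
python3 - <<'E'
from h import *
o=bot.get_obs();print(o["time"],o["tool_pos"],o["contact_force"])
B=np.array([521.74,18.28]);c,s=np.cos(.298),np.sin(.298);R=np.array([[c,-s],[s,c]]);print((o["tool_pos"][:2]-B)@R)
p,d=bot.capture("top");q=p[150:262,280:385,::-1];cv2.imwrite("pics/t2.png",cv2.resize(q,None,fx=5,fy=5,interpolation=cv2.INTER_CUBIC))
E
```

```text
6.5 [493.19187034  10.05794074   6.69205955] [ 0.04689237 -0.54815872  0.01782642]
[-29.70395864   0.52230911]
```

View pics/t2.png

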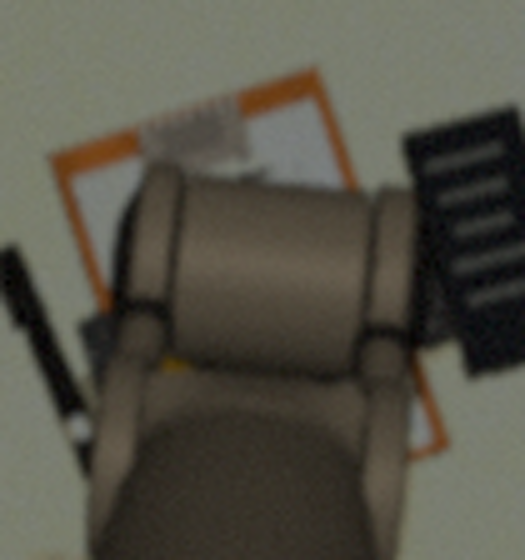

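The arm hides the badge in the top view, so I'll finish the nudge by dead reckoning, then lift and check with the wrist camera.

>>> send_rows --rows '[{"x": -0.02, "y": 0, "z": 0, "ax": 0, "ay": 0, "az": 0, "jaw": -0.5}, {"x": -0.04, "y": 0, "z": 0, "ax": 0, "ay": 0, "az": 0, "jaw": -0.5}, {"x": -0.055, "y": 0, "z": 0, "ax": 0, "ay": 0, "az": 0, "jaw": -0.5}, {"x": -0.0625, "y": 0, "z": 0, "ax": 0, "ay": 0, "az": 0, "jaw": -0.5}, {"x": -0.0625, "y": 0, "z": 0, "ax": 0, "ay": 0, "az": 0, "jaw": -0.5}, {"x": -0.02, "y": 0, "z": 0, "ax": 0, "ay": 0, "az": 0, "jaw": -0.5}, {"x": -0.02, "y": 0, "z": -0.1, "ax": 0, "ay": 0, "az": 0, "jaw": -0.5}, {"x": -0.02, "y": 0, "z": -0.35, "ax": 0, "ay": 0, "az": 0, "jaw": 0}, {"x": -0.02, "y": 0, "z": -0.6, "ax": 0, "ay": 0, "az": 0, "jaw": 0.5}, {"x": -0.02, "y": 0, "z": -0.7, "ax": 0, "ay": 0, "az": 0, "jaw": 1}]'

```text
time: 7.8
tool_pos: [497.3, 10.9, 149.5]
tcp_rot: [-3.14, 0.004, -2.843]
contact_force: [0.0, -0.0, 0.1]
grip_width: 48.4
finger_force: 0.0
```

>>> send_rows --rows '[{"x": -0.2, "y": 0, "z": -0.2, "ax": 0, "ay": 0, "az": 0, "jaw": 1}, {"x": -0.4, "y": 0, "z": -0.3, "ax": 0, "ay": 0, "az": 0, "jaw": 1}, {"x": -0.57, "y": 0, "z": -0.3, "ax": 0, "ay": 0, "az": 0, "jaw": 1}, {"x": -0.57, "y": 0, "z": -0.3, "ax": 0, "ay": 0, "az": 0, "jaw": 1}, {"x": -0.57, "y": 0, "z": -0.3, "ax": 0, "ay": 0, "az": 0, "jaw": 1}, {"x": -0.57, "y": 0, "z": -0.3, "ax": 0, "ay": 0, "az": 0, "jaw": 1}, {"x": -0.57, "y": 0, "z": -0.3, "ax": 0, "ay": 0, "az": 0, "jaw": 1}, {"x": -0.57, "y": 0, "z": -0.3, "ax": 0, "ay": 0, "az": 0, "jaw": 1}, {"x": -0.57, "y": 0, "z": -0.3, "ax": 0, "ay": 0, "az": 0, "jaw": 1}, {"x": -0.57, "y": 0, "z": -0.3, "ax": 0, "ay": 0, "az": 0, "jaw": 1}]'

```text
time: 9.05
tool_pos: [605.8, 44.6, 206.7]
tcp_rot: [3.142, 0.0, -2.843]
contact_force: [0.5, -0.8, 1.0]
grip_width: 91.5
finger_force: 0.0
```

```bash
python3 - <<'E'
from h import *
o=bot.get_obs();print(o["time"],o["tool_pos"],o["grip_width"])
p,d=bot.capture("wrist");p=p[:,:,::-1].copy();cv2.imwrite("pics/w3.png",p)
B=(521.74,18.28,.298)
_,R,cm=measure(p,o,B)
print("board again");measure(p,o)
np.savez("pics/w3.npz",d=d,tool_pos=o["tool_pos"],tcp_rot=o["tcp_rot"])
cv2.imwrite("pics/w3c.png",cv2.resize(p[40:220,240:400],None,fx=4,fy=3.3,interpolation=cv2.INTER_NEAREST))
E
```

```text
9.05 [605.76203812  44.64918281 206.74372998] 91.5385398770455Traceback (most recent call last):
  File "<stdin>", line 5, in <module>
  File "h.py", line 28, in measure
    q=(ray(cm,big(m)[:,0],zb)[:,:2]-B[:2])@R
              ~~~^^^
  File "h.py", line 17, in big
    return max(c,key=cv2.contourArea)
ValueError: max() iterable argument is empty
```

```bash
python3 - <<'E'
from h import *
p=cv2.imread("pics/w3.png")
cv2.imwrite("pics/w3c.png",cv2.resize(p[40:220,220:420],None,fx=4,fy=3.3,interpolation=cv2.INTER_NEAREST))
E
```

```text
(no output)
```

View pics/w3c.png

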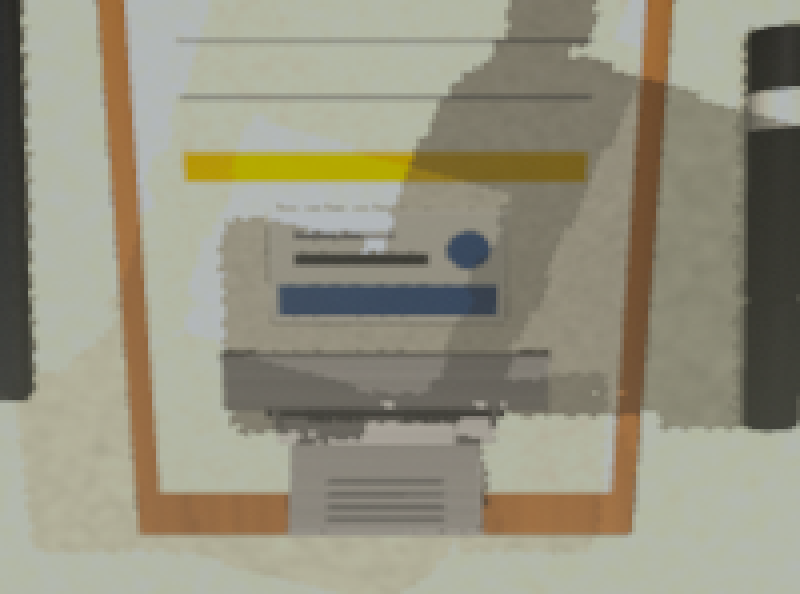

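The badge (crop columns 268-503, rows 207-322) is square and sits just before the jaw lip (row 352), roughly centred. I'll convert these to board coordinates.

```bash
python3 - <<'E'
from h import *
z=np.load("pics/w3.npz") if __import__("os").path.exists("pics/w3.npz") else dict(tool_pos=np.array([605.76,44.65,206.74]),tcp_rot=np.array([3.1415,0,-2.8434]))
cm=cam("wrist",z);B=(521.74,18.28);c,s=np.cos(.298),np.sin(.298);R=np.array([[c,-s],[s,c]])
for n,x,zz in [("badge front",[[268,322],[503,322]],12),("rear",[[272,207],[500,207]],12),("lip top",[[222,352],[550,352]],16.5),("lever end",[[287,535],[485,535]],32),("board corners",[[139,535],[632,535]],4)]:
    uv=np.array(x)/[4,3.3]+[220,40];print(n,((ray(cm,uv,zz)[:,:2]-B)@R).round(1))
print((z["tool_pos"][:2]-B)@R)
E
```

```text
badge front [[ 33.6 -35.1]
 [ 33.6  36.4]]
rear [[ -6.5 -32.7]
 [ -6.5  34.4]]
lip top [[ 44.  -48.9]
 [ 44.   50.5]]
lever end [[109.6 -29.5]
 [109.6  31.2]]
board corners [[117.9 -81.2]
 [117.9  82.7]]
[88.05933832  0.53873509]
```

>>> send_rows --rows '[{"x": 0.1, "y": 0, "z": 0, "ax": 0, "ay": 0, "az": 0.1, "jaw": 1}, {"x": 0.2, "y": 0, "z": 0, "ax": 0, "ay": 0, "az": 0.25, "jaw": 1}, {"x": 0.268, "y": 0.001, "z": 0.1, "ax": 0, "ay": 0, "az": 0.4, "jaw": 1}, {"x": 0.268, "y": 0.001, "z": 0.2, "ax": 0, "ay": 0, "az": 0.55, "jaw": 1}, {"x": 0.268, "y": 0.001, "z": 0.3, "ax": 0, "ay": 0, "az": 0.7, "jaw": 1}, {"x": 0.268, "y": 0.001, "z": 0.4, "ax": 0, "ay": 0, "az": 0.85, "jaw": 1}, {"x": 0.268, "y": 0.001, "z": 0.5, "ax": 0, "ay": 0, "az": 1, "jaw": 1}, {"x": 0.268, "y": 0.001, "z": 0.5, "ax": 0, "ay": 0, "az": 1, "jaw": 1}, {"x": 0.268, "y": 0.001, "z": 0.5, "ax": 0, "ay": 0, "az": 1, "jaw": 1}, {"x": 0.268, "y": 0.001, "z": 0.5, "ax": 0, "ay": 0, "az": 1, "jaw": 1}]'

```text
time: 10.35
tool_pos: [555.1, 29.1, 107.7]
tcp_rot: [3.14, 0.001, 2.394]
contact_force: [-1.2, -0.5, 0.5]
grip_width: 91.9
finger_force: 0.0
```

>>> send_rows --rows '[{"x": 0, "y": 0, "z": 0, "ax": 0, "ay": 0, "az": 0.15, "jaw": 1}, {"x": 0, "y": 0, "z": 0, "ax": 0, "ay": 0, "az": 0.3, "jaw": 1}, {"x": 0, "y": 0, "z": 0.1, "ax": 0, "ay": 0, "az": 0.45, "jaw": 1}, {"x": 0, "y": 0, "z": 0.2, "ax": 0, "ay": 0, "az": 0.5, "jaw": 1}, {"x": 0, "y": 0, "z": 0.25, "ax": 0, "ay": 0, "az": 0.5, "jaw": 1}, {"x": 0, "y": 0, "z": 0.25, "ax": 0, "ay": 0, "az": 0.5, "jaw": 1}, {"x": 0, "y": 0, "z": 0.25, "ax": 0, "ay": 0, "az": 0.5, "jaw": 1}, {"x": 0, "y": 0, "z": 0.25, "ax": 0, "ay": 0, "az": 0.5, "jaw": 1}, {"x": 0, "y": 0, "z": 0.25, "ax": 0, "ay": 0, "az": 0.5, "jaw": 1}, {"x": 0, "y": 0, "z": 0.25, "ax": 0, "ay": 0, "az": 0.5, "jaw": 1}]'

```text
time: 11.6
tool_pos: [554.6, 29.1, 56.9]
tcp_rot: [3.141, 0.0, 1.869]
contact_force: [0.2, 0.3, -0.1]
grip_width: 91.6
finger_force: 0.0
```

```bash
cat >> h.py <<'E'
def st():
    o=bot.get_obs();c,s=np.cos(.298),np.sin(.298);R=np.array([[c,-s],[s,c]])
    print("t",o["time"].round(2),"board",((o["tool_pos"][:2]-[521.74,18.28])@R).round(2),"z",o["tool_pos"][2].round(2),"rot",o["tcp_rot"].round(3),"F(board xy,z)",(o["contact_force"][:2]@R).round(2),o["contact_force"][2].round(2),"W",o["grip_width"].round(1),"ff",o["finger_force"].round(2))
E
python3 -c "from h import *;st()"
```

```text
Traceback (most recent call last):
  File "h.py", line 34, in st
    print("t",o["time"].round(2),"board",((o["tool_pos"][:2]-[521.74,18.28])@R).round(2),"z",o["tool_pos"][2].round(2),"rot",o["tcp_rot"].round(3),"F(board xy,z)",(o["contact_force"][:2]@R).round(2),o["contact_force"][2].round(2),"W",o["grip_width"].round(1),"ff",o["finger_force"].round(2))
              ^^^^^^^^^^^^^^^
AttributeError: 'float' object has no attribute 'round'
```

>>> send_rows --rows '[{"x": 0, "y": -0.005, "z": 0.1, "ax": 0, "ay": 0, "az": 0, "jaw": 1}, {"x": 0, "y": -0.005, "z": 0.13, "ax": 0, "ay": 0, "az": 0, "jaw": 1}, {"x": 0, "y": -0.005, "z": 0.16, "ax": 0, "ay": 0, "az": 0, "jaw": 1}, {"x": 0, "y": -0.005, "z": 0.18, "ax": 0, "ay": 0, "az": 0, "jaw": 1}, {"x": 0, "y": -0.005, "z": 0.2, "ax": 0, "ay": 0, "az": 0, "jaw": 1}, {"x": 0, "y": -0.005, "z": 0.21, "ax": 0, "ay": 0, "az": 0, "jaw": 1}, {"x": 0, "y": -0.005, "z": 0.22, "ax": 0, "ay": 0, "az": 0, "jaw": 1}, {"x": 0, "y": -0.005, "z": 0.23, "ax": 0, "ay": 0, "az": 0, "jaw": 1}, {"x": 0, "y": -0.005, "z": 0.235, "ax": 0, "ay": 0, "az": 0, "jaw": 1}, {"x": 0, "y": -0.005, "z": 0.235, "ax": 0, "ay": 0, "az": 0, "jaw": 1}]'

```text
time: 12.85
tool_pos: [554.0, 28.8, 10.8]
tcp_rot: [3.14, 0.0, 1.869]
contact_force: [-2.9, 1.4, 8.0]
grip_width: 91.8
finger_force: 4.1
```

```bash
sed -i 's/o\["time"\].round(2)/o["time"]/' h.py; python3 - <<'E'
from h import *
st();p,d=bot.capture("wrist");cv2.imwrite("pics/w4.png",p[:,:,::-1]);st()
E
```

```text
Traceback (most recent call last):
  File "h.py", line 34, in st
    print("t",o["time"],"board",((o["tool_pos"][:2]-[521.74,18.28])@R).round(2),"z",o["tool_pos"][2].round(2),"rot",o["tcp_rot"].round(3),"F(board xy,z)",(o["contact_force"][:2]@R).round(2),o["contact_force"][2].round(2),"W",o["grip_width"].round(1),"ff",o["finger_force"].round(2))
                                                                                                                                                                                                                                 ^^^^^^^^^^^^^^^^^^^^^
AttributeError: 'float' object has no attribute 'round'
```

The force is 8 N, which fits the lever, and the tip at 10.8 mm is below the badge top, so the pusher is beside the badge. I'll go a little deeper.

>>> send_rows --rows '[{"x": 0, "y": 0, "z": 0.005, "ax": 0, "ay": 0, "az": 0, "jaw": 1}, {"x": 0, "y": 0, "z": 0.01, "ax": 0, "ay": 0, "az": 0, "jaw": 1}, {"x": 0, "y": 0, "z": 0.015, "ax": 0, "ay": 0, "az": 0, "jaw": 1}, {"x": 0, "y": 0, "z": 0.015, "ax": 0, "ay": 0, "az": 0, "jaw": 1}, {"x": 0, "y": 0, "z": 0.015, "ax": 0, "ay": 0, "az": 0, "jaw": 1}, {"x": 0, "y": 0, "z": 0.015, "ax": 0, "ay": 0, "az": 0, "jaw": 1}, {"x": 0, "y": 0, "z": 0.015, "ax": 0, "ay": 0, "az": 0, "jaw": 1}, {"x": 0, "y": 0, "z": 0.015, "ax": 0, "ay": 0, "az": 0, "jaw": 1}, {"x": 0, "y": 0, "z": 0.015, "ax": 0, "ay": 0, "az": 0, "jaw": 1}, {"x": 0, "y": 0, "z": 0.015, "ax": 0, "ay": 0, "az": 0, "jaw": 1}]'

```text
time: 14.1
tool_pos: [553.6, 28.7, 8.0]
tcp_rot: [3.141, 0.0, 1.869]
contact_force: [-4.3, -0.6, 10.7]
grip_width: 91.7
finger_force: 5.8
```

```bash
sed -i '/^def st/,$d' h.py; cat >> h.py <<'E'
def st():
    o={k:np.array(v) for k,v in bot.get_obs().items()};c,s=np.cos(.298),np.sin(.298);R=np.array([[c,-s],[s,c]])
    print("t",o["time"],"board",((o["tool_pos"][:2]-[521.74,18.28])@R).round(2),"z",o["tool_pos"][2].round(2),"rot",o["tcp_rot"].round(3),"F(board xy,z)",(o["contact_force"][:2]@R).round(2),o["contact_force"][2].round(2),"W",o["grip_width"].round(1),"ff",o["finger_force"].round(2))
E
python3 - <<'E'
from h import *
st();p,d=bot.capture("wrist");cv2.imwrite("pics/w4.png",p[:,:,::-1])
E
```

```text
t 14.1 board [33.48  0.6 ] z 8.03 rot [3.141 0.    1.869] F(board xy,z) [-4.26  0.65] 10.7 W 91.7 ff 5.75
```

View pics/w4.png

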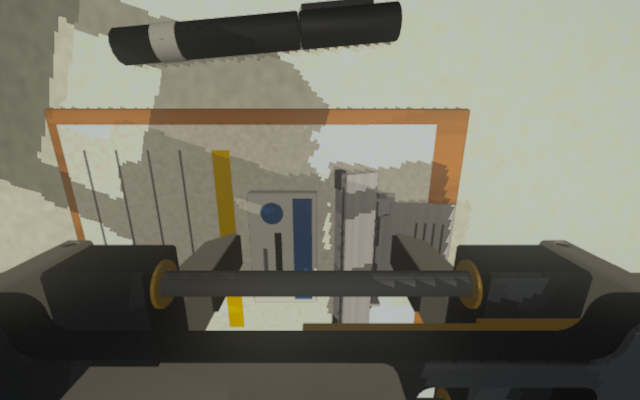

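The view shows the lever pressed flat under the right finger (about 420,240) with the jaw open. The badge (columns 248-316) lies between the fingers, with the pusher a few mm behind it. Now I'll push by closing the fingers while shifting the tool, so the lever finger stays put.

>>> send_rows --rows '[{"x": 0, "y": 0.01, "z": 0, "ax": 0, "ay": 0, "az": 0, "jaw": 0.91}, {"x": 0, "y": 0.02, "z": 0, "ax": 0, "ay": 0, "az": 0, "jaw": 0.82}, {"x": 0, "y": 0.03, "z": 0, "ax": 0, "ay": 0, "az": 0, "jaw": 0.73}, {"x": 0, "y": 0.04, "z": 0, "ax": 0, "ay": 0, "az": 0, "jaw": 0.65}, {"x": 0, "y": 0.05, "z": 0, "ax": 0, "ay": 0, "az": 0, "jaw": 0.56}, {"x": 0, "y": 0.06, "z": 0, "ax": 0, "ay": 0, "az": 0, "jaw": 0.48}, {"x": 0, "y": 0.065, "z": 0, "ax": 0, "ay": 0, "az": 0, "jaw": 0.43}, {"x": 0, "y": 0.065, "z": 0, "ax": 0, "ay": 0, "az": 0, "jaw": 0.43}, {"x": 0, "y": 0.065, "z": 0, "ax": 0, "ay": 0, "az": 0, "jaw": 0.43}, {"x": 0, "y": 0.065, "z": 0, "ax": 0, "ay": 0, "az": 0, "jaw": 0.43}]'

```text
time: 15.4
tool_pos: [566.1, 32.5, 8.0]
tcp_rot: [3.141, 0.0, 1.869]
contact_force: [-4.8, -0.2, 10.4]
grip_width: 66.0
finger_force: 5.7
```

```bash
python3 - <<'E'
from h import *
st();p,d=bot.capture("wrist");cv2.imwrite("pics/w5.png",p[:,:,::-1])
E
```

```text
t 15.4 board [46.55  0.63] z 8.04 rot [3.141 0.    1.869] F(board xy,z) [-4.69  1.23] 10.43 W 66.0 ff 5.66
```

View pics/w5.png

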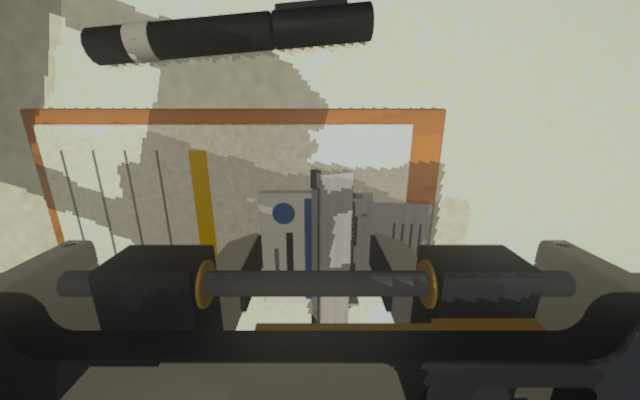

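The badge is sliding under the jaw and its stripe is half covered at column 308. I'll continue to the stop and watch the force.

>>> send_rows --rows '[{"x": 0, "y": 0.005, "z": 0, "ax": 0, "ay": 0, "az": 0, "jaw": 0.39}, {"x": 0, "y": 0.01, "z": 0, "ax": 0, "ay": 0, "az": 0, "jaw": 0.35}, {"x": 0, "y": 0.015, "z": 0, "ax": 0, "ay": 0, "az": 0, "jaw": 0.3}, {"x": 0, "y": 0.015, "z": 0, "ax": 0, "ay": 0, "az": 0, "jaw": 0.29}, {"x": 0, "y": 0.0175, "z": 0, "ax": 0, "ay": 0, "az": 0, "jaw": 0.28}, {"x": 0, "y": 0.0175, "z": 0, "ax": 0, "ay": 0, "az": 0, "jaw": 0.27}, {"x": 0, "y": 0.0175, "z": 0, "ax": 0, "ay": 0, "az": 0, "jaw": 0.27}, {"x": 0, "y": 0.0175, "z": 0, "ax": 0, "ay": 0, "az": 0, "jaw": 0.27}, {"x": 0, "y": 0.0175, "z": 0, "ax": 0, "ay": 0, "az": 0, "jaw": 0.27}, {"x": 0, "y": 0.0175, "z": 0, "ax": 0, "ay": 0, "az": 0, "jaw": 0.27}]'

```text
time: 16.7
tool_pos: [568.8, 33.4, 8.0]
tcp_rot: [-3.141, 0.0, 1.869]
contact_force: [-6.5, -0.8, 12.1]
grip_width: 58.6
finger_force: 9.0
```

```bash
python3 -c "from h import *;st()"
```

```text
t 16.7 board [49.43  0.62] z 7.98 rot [-3.141  0.     1.869] F(board xy,z) [-6.43  1.17] 12.07 W 58.6 ff 9.03
```

>>> send_rows --rows '[{"x": 0, "y": 0.005, "z": 0, "ax": 0, "ay": 0, "az": 0, "jaw": 0.27}, {"x": 0, "y": 0.01, "z": 0, "ax": 0, "ay": 0, "az": 0, "jaw": 0.27}, {"x": 0, "y": 0.01, "z": 0, "ax": 0, "ay": 0, "az": 0, "jaw": 0.27}, {"x": 0, "y": 0.01, "z": 0, "ax": 0, "ay": 0, "az": 0, "jaw": 0.27}, {"x": 0, "y": 0.01, "z": 0, "ax": 0, "ay": 0, "az": 0, "jaw": 0.27}, {"x": 0, "y": 0.01, "z": 0, "ax": 0, "ay": 0, "az": 0, "jaw": 0.27}, {"x": 0, "y": 0.01, "z": 0, "ax": 0, "ay": 0, "az": 0, "jaw": 0.27}, {"x": 0, "y": 0.01, "z": 0, "ax": 0, "ay": 0, "az": 0, "jaw": 0.27}, {"x": 0, "y": 0.01, "z": 0, "ax": 0, "ay": 0, "az": 0, "jaw": 0.27}, {"x": 0, "y": 0.01, "z": 0, "ax": 0, "ay": 0, "az": 0, "jaw": 0.27}]'

```text
time: 17.95
tool_pos: [568.8, 33.4, 7.8]
tcp_rot: [-3.137, -0.0, 1.869]
contact_force: [-12.1, -4.0, 16.3]
grip_width: 58.1
finger_force: 11.2
```

```bash
python3 - <<'E'
from h import *
st();p,d=bot.capture("wrist");p=p[:,:,::-1];cv2.imwrite("pics/w6.png",cv2.resize(p[140:340,160:480],None,fx=2.4,fy=2.4))
E
```

```text
t 17.95 board [49.42  0.65] z 7.79 rot [-3.137 -0.     1.869] F(board xy,z) [-12.71  -0.23] 16.34 W 58.1 ff 11.2
```

View pics/w6.png

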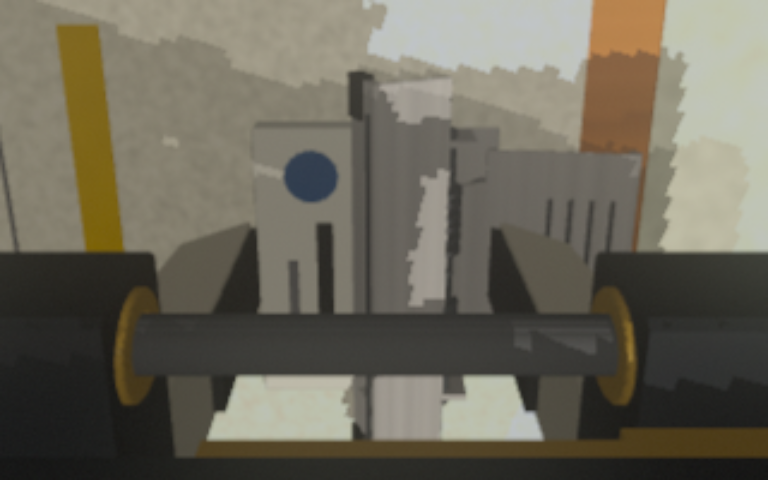

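The tool stopped moving while the axial force rose to 12.7 N, and the stripe is hidden under the jaw (column 355), so the badge is at the stop. I'll back the pusher off a few mm with the lever still held, then lift.

>>> send_rows --rows '[{"x": 0, "y": -0.01, "z": 0, "ax": 0, "ay": 0, "az": 0, "jaw": 0.3}, {"x": 0, "y": -0.01, "z": 0, "ax": 0, "ay": 0, "az": 0, "jaw": 0.4}, {"x": 0, "y": -0.01, "z": 0, "ax": 0, "ay": 0, "az": 0, "jaw": 0.5}, {"x": 0, "y": -0.01, "z": 0, "ax": 0, "ay": 0, "az": 0, "jaw": 0.5}, {"x": 0, "y": -0.01, "z": 0, "ax": 0, "ay": 0, "az": 0, "jaw": 0.5}, {"x": 0, "y": -0.01, "z": -0.01, "ax": 0, "ay": 0, "az": 0, "jaw": 0.5}, {"x": 0, "y": -0.01, "z": -0.025, "ax": 0, "ay": 0, "az": 0, "jaw": 0.5}, {"x": 0, "y": -0.01, "z": -0.045, "ax": 0, "ay": 0, "az": 0, "jaw": 0.5}, {"x": 0, "y": -0.01, "z": -0.07, "ax": 0, "ay": 0, "az": 0, "jaw": 0.5}, {"x": 0, "y": -0.01, "z": -0.1, "ax": 0, "ay": 0, "az": 0, "jaw": 0.5}]'

```text
time: 19.25
tool_pos: [569.4, 33.7, 27.0]
tcp_rot: [3.141, -0.0, 1.869]
contact_force: [-0.4, -0.2, -0.9]
grip_width: 69.3
finger_force: 0.0
```

>>> send_rows --rows '[{"x": 0, "y": 0, "z": -0.1, "ax": 0, "ay": 0, "az": 0, "jaw": 0.5}, {"x": 0, "y": 0, "z": -0.3, "ax": 0, "ay": 0, "az": 0, "jaw": 0.5}, {"x": 0, "y": 0, "z": -0.5, "ax": 0, "ay": 0, "az": 0, "jaw": 0.5}, {"x": -0.2, "y": 0, "z": -0.7, "ax": 0, "ay": 0, "az": 0, "jaw": 0.5}, {"x": -0.4, "y": 0, "z": -0.8, "ax": 0, "ay": 0, "az": 0, "jaw": 0.5}, {"x": -0.4, "y": 0, "z": -0.8, "ax": 0, "ay": 0, "az": 0, "jaw": 0.5}, {"x": -0.4, "y": 0, "z": -0.8, "ax": 0, "ay": 0, "az": 0, "jaw": 0.5}, {"x": -0.4, "y": 0, "z": -0.8, "ax": 0, "ay": 0, "az": 0, "jaw": 0.5}, {"x": -0.4, "y": 0, "z": -0.8, "ax": 0, "ay": 0, "az": 0, "jaw": 0.5}, {"x": -0.4, "y": 0, "z": -0.8, "ax": 0, "ay": 0, "az": 0, "jaw": 0.5}]'

```text
time: 20.5
tool_pos: [592.7, -42.3, 186.5]
tcp_rot: [-3.141, -0.0, 1.87]
contact_force: [-0.0, 0.1, 0.4]
grip_width: 69.2
finger_force: 0.0
```

```bash
python3 - <<'E'
from h import *
st();o=bot.get_obs();p,d=bot.capture("wrist");p=p[:,:,::-1];cv2.imwrite("pics/w7.png",p)
np.savez("pics/w7.npz",d=d,tool_pos=o["tool_pos"],tcp_rot=o["tcp_rot"])
E
```

```text
t 20.5 board [ 50.03 -78.72] z 186.46 rot [-3.141 -0.     1.87 ] F(board xy,z) [-0.01  0.1 ] 0.38 W 69.2 ff 0.0
```

View pics/w7.png

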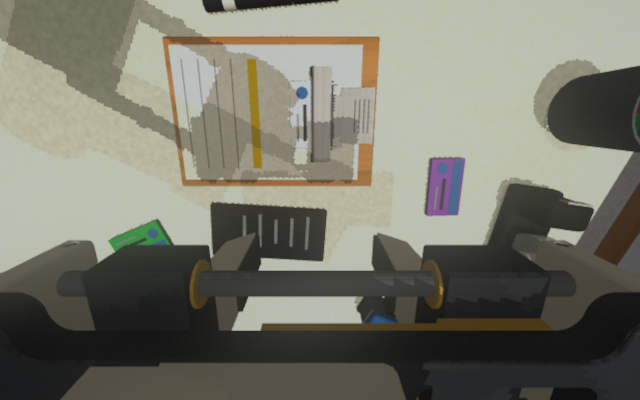

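The final view shows the badge (columns 290-312, rows 80-150) held square under the closed jaw, with the tool clear of everything. One quick check of the rear edge before handing in.

```bash
python3 - <<'E'
from h import *
z=np.load("pics/w7.npz");cm=cam("wrist",z);B=(521.74,18.28);c,s=np.cos(.298),np.sin(.298);R=np.array([[c,-s],[s,c]])
f,cx,cy,Rc,cc=cm
p=cv2.imread("pics/w7.png")
for v in (86,100,120):print(v,p[v,280:314,:].mean(1).astype(int))
print("rear",((ray(cm,[[290,85],[292,110],[292,140]],12)[:,:2]-B)@R).round(1),"board end",((ray(cm,[[378,60],[374,160]],4)[:,:2]-B)@R).round(1))
for n,(u,v) in dict(badge=(302,105),lever=(368,112),jaw=(320,110)).items():
    w=cc+Rc@(np.array([(u-cx)/f,(v-cy)/f,1])*z["d"][v,u]);print(n,((w[:2]-B)@R).round(1),w[2].round(1))
E
```

```text
86 [151 150 148 146 146 145 144 146 136 140 149 166 186 191 191 191 191 191
 192 182 171 165 165 176 187 192 192 192 192 192 169 123  87 120]
100 [145 145 146 146 144 145 146 147 146 140 144 149 150 149 150 149 149 150
 178 192 191 191 192 191 191 191 191 191 192 192 168 121  87 120]
120 [149 146 146 146 145 148 149 148 146 133 173 190 190 190 190 188 173 148
 145 178 190 191 176 123  71  72 117 174 181 184 157 106  82 118]
rear [[ 21.4  32.4]
 [ 22.9   6.5]
 [ 22.2 -26.3]] board end [[117.4  58.7]
 [119.5 -50.4]]
badge [34.1 11.9] 10.6
lever [107.1   4.3] 16.8
jaw [54.1  6.4] 18.5
```

```bash
python3 -c "from plant import bot;print(bot.close_job())"
```

```text
the job is handed in; nothing more can be done
None
```

I pushed the badge to the stop with the lever held down and let the clip close on it. It is square and roughly centred, nothing else was touched, and I handed the job in at about 20.6 s; no verdict came back.

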